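# Raise the counterweighted saw guard and clear the offcut

## Task

Push the yellow guard of the cut-off station up past its balance point, so that it stays raised by itself against its upper stop. Then push the wooden offcut sideways until it is wholly clear of the red throat plate, still lying flat on the metal base plate. Push gently with the fingers only, do not grip anything or pick the offcut up, and leave the glue bottle, the mug and the sanding block where they are.

Things in the scene. Friction and masses are not known exactly. Their poses are not given: they have to be found in the camera images.
- station: Fixed metal base plate, 340 (x) x 280 (y) x 12 mm. Origin: centre of its underside, on the table; x points from push bar to hinge, y along the hinge line. Flush in its top a red throat plate with a thin black slot: x = -160 to +60, y = -25 to +25 mm; no blade stands up. Two green hinge posts 130 mm high at x = 90 mm, y = 60 to 78 and -60 to -78 mm (feet to 94).
- guard (a joint): Hinge angle of the yellow guard, rad: 0 = lowered, level; grows as the push bar rises and swings over towards the hinge; 1.45 = upper stop, nearly upright. Balance at about 0.75: below it the guard falls shut, beyond it it goes on up by itself in about a second and stays. Damped hinge; guard about 1.9 kg in all; needs 3 to 5 N upward at the bar when lowered, less higher up.
- push_bar (a point): Middle of the black push bar across the guard's free end: 18 mm diameter, 150 mm long along the hinge line, 230 mm from the hinge, 110 mm above the table when lowered, free space below. Two yellow rails (14 mm thick, 80 mm apart) run level from it to the hinge, joined by slats 80, 130 and 180 mm from the bar.
- hinge (a point): Middle of the hinge axis, at x = 90, y = 0, z = 110 mm of the station; axis along the station's y. The counterweight, a dark steel roll 60 mm in diameter and 100 mm long along the hinge line, sits on two stems, its centre 85 mm above and 12 mm beyond the hinge when the guard is down.
- offcut: Loose block of light wood, 60 (its x) x 40 (its y) x 30 mm high, about 60 g, lying on the base plate across the throat plate, below the guard. Origin: centre of its underside.
- glue: White glue bottle with orange cap, 56 mm diameter, 130 mm high, standing beside the base plate; bystander. Origin: centre of its underside.
- mug: Blue mug, 76 mm diameter, 85 mm high, with a handle to its +y, standing beside the base plate; bystander. Origin: centre of its underside.
- sanding_block: Cork and dark wood sanding block, 100 (x) x 60 (y) x 34 mm high, lying beside the base plate; bystander. Origin: centre of its underside.
- corner0 (a point): Lower corner of the offcut at its x = 30 mm, y = 20 mm.
- corner1 (a point): Lower corner of the offcut at its x = 30 mm, y = -20 mm.
- corner2 (a point): Lower corner of the offcut at its x = -30 mm, y = 20 mm.
- corner3 (a point): Lower corner of the offcut at its x = -30 mm, y = -20 mm.
Not all that is in view belongs to the job. Several things have the shape of the offcut; the one meant has the colours described above.

How it is judged:
By the outcome, as a careful person would: the job done as asked, in the order asked, and still so for the second after the job is handed in, with the robot touching nothing.
It also fails if it takes over 59 s, if anything falls off the work surface, if the arm or the gripper's body presses on something with over 40 N, if the wrist force passes 120 N, or if a joint passes its speed limit or range.

## Robot

A 6-joint arm with a two-finger parallel gripper is mounted at the origin on the work surface. World frame = base frame: x ahead of the robot, y to its left, z up, the work surface at z = 0. Lengths are in m, angles in rad, forces in N, time in s.
With the tool pointing down it reaches from about 0.275 to 1 m from the base axis. Payload 8.4 kg.
Tool frame: the origin (TCP) lies at the very end of the fingers, on their centre line; the grasp point (between the pads) lies behind it (r.tcp_to_grasp is the z of the grasp point in the tool frame, in m); z points along the fingers, y is the direction in which the jaws open and shut (so a half turn about z gives the same grasp; the last joint's range is limited). The gripper opens to 85 mm and grips with 20 to 120 N. Pads are 22 mm wide; open, the fingers measure 114 mm over their backs; the gripper's body (76 mm by 85 mm) begins 54 mm behind the grasp point. The pads swing forward as they close: fully open they stand 13 mm farther back than shut.
Start: joints at [-1.259, 0.353, 1.633, -0, 1.155, -0.002], TCP at [0.193, -0.594, 0.231] pointing down, gripper open.
Joint ranges: [-2.63, 2.63], [-0.92, 2.1], [0.06, 2.66], [-1.3, 4.44], [0, 2.69], [-3.02, 3.02]. Speed limits (rad/s): [2.22, 2.22, 2.79, 3.14, 3.14, 3.14].

## Interface

Orientations are given as [roll, pitch, yaw] about the fixed x, y, z axes, in that order (R = Rz(yaw) Ry(pitch) Rx(roll)).
In Python, from cell import r gives the robot as it stands.
- The arm moves only by the tool play_rows, never from a script. Its argument "plan" is a list of rows, each a list of 5 numbers: the shift along the tool's x, y, z as a fraction of full scale, then the turn about the tool's z as a fraction of full scale, then the finger opening in mm, from 0 to 85.4. In form: [[x, y, z, roll, hand], ...]. A call has 1 to 12 rows; each row shifts and turns the pose as measured when the row begins, along the tool's axes as they then stand; what a row does not reach is not made up. Full scale, the value 1, is 60 mm for a shift and 90 degrees for a turn. A row lasts 1/8 s, in which the tool goes at most 62.5 mm and 10.7 degrees, less where a joint would pass 70% of its speed; a pose out of reach is approached as far as the arm can. A call with a number of a shift or a turn outside -1 to 1 is refused whole. A call with a gripper value outside its range is refused whole. The fingers move at their own pace and stop on an object; the grip force is fixed at half the most. Time passes only in rows, so rows that do not move let the fingers close. It gives the time, the measured TCP pose, the force and the opening at its end, in the units of the state.
- r.sense(): the state, without advancing time (a new reading comes with each control period).
- r.camera(name): name is "side" or "top"; returns the picture (384x512x3 uint8, blue, green, red); there is no depth.
- r.camera_model(name): a dict with "fx", "fy", "cx", "cy" (pixels), "extrinsics" (4x4, takes a point from camera to world coordinates). Camera axes: x right, y up, looking along -z (the intrinsics and any distortion apply to the point x, -y, -z); pixel columns grow to the right and rows downward; lengths in m; the calibration is good to about 2 mm. A picture is of the moment at which its call begins. camera_model takes no time and is no camera call.
- r.hand_in(): hands the job in, once; it reports no verdict.
The state is a dict: "time_s": time; "q": joint angles; "dq": joint speeds; "effort": joint torques, N m; "ee_pos": TCP position; "eef_rot": TCP orientation; "force": force on the tool from outside, world axes, zero at the start; "wrist_torque": the same for the moment, N m; "width": finger opening in m.
Only numpy, scipy, OpenCV 4.12 (cv2) and the standard library are available. Lean on these libraries where they do the work, as an engineer would, in place of code of your own. Each camera call takes 0.05 s, during which the arm holds its last target.

## Working session

There is one attempt and no reset: what is moved stays moved. The work goes in short steps, Python scripts to look and compute and a tool call to move; the robot and the scene stay as the last step left them, time stands still between calls to the robot, and variables do not carry over. Pictures are saved under pics/ and viewed, and the job is handed in when it is done.

Besides the shell and the picture viewer there is one more tool, called after ">>>" as name([rows], argument=value, ...), one row to a line, values as JSON. play_rows: Moves the arm, as the interface text tells. Its arguments: {"type":"object","properties":{"plan":{"type":"array","items":{"type":"array","items":{"type":"number"}}}},"required":["plan"]}

```bash
mkdir -p pics; ls; python3 - <<'E'
from cell import r
import cv2
s=r.sense()
print(s['time_s'],s['q'],s['ee_pos'],s['eef_rot'],s['force'],s['width'],r.tcp_to_grasp)
for n in('side','top'):
    cv2.imwrite(f'pics/{n}0.png',r.camera(n)); 
    m=r.camera_model(n);print(n,m)
E
```

```text
pics
0.0 [-1.25938347e+00  3.53659704e-01  1.63413620e+00 -4.25422854e-05
  1.15518188e+00 -2.38267972e-03] [ 0.1927724  -0.59403203  0.23055357] [-3.14020743e+00  3.55963162e-05  3.13812766e-01] [0.53842674 0.6850981  0.15046622] 0.08550883464281367 -0.0187
side {'fx': 396.3682136089133, 'fy': 396.3682136089133, 'cx': 255.4678657813398, 'cy': 196.640652998097, 'extrinsics': array([[-0.87957728, -0.35159164,  0.32051072,  0.8744723 ],
       [ 0.47560354, -0.63275837,  0.61107947,  0.6072867 ],
       [-0.01204459,  0.68992765,  0.72377812,  0.69976861],
       [ 0.        ,  0.        ,  0.        ,  1.        ]])}
top {'fx': 421.9242299274148, 'fy': 421.9242299274148, 'cx': 257.89250632859756, 'cy': 190.3922798659626, 'extrinsics': array([[-0.0168555 ,  0.99003908, -0.13978022,  0.446589  ],
       [-0.99967642, -0.0140232 ,  0.02122278,  0.10317263],
       [ 0.01905121,  0.14009271,  0.98995509,  1.02438915],
       [ 0.        ,  0.        ,  0.        ,  1.        ]])}
```

View pics/side0.png

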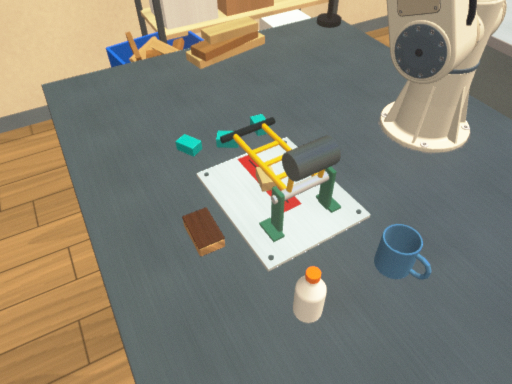

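View pics/top0.png

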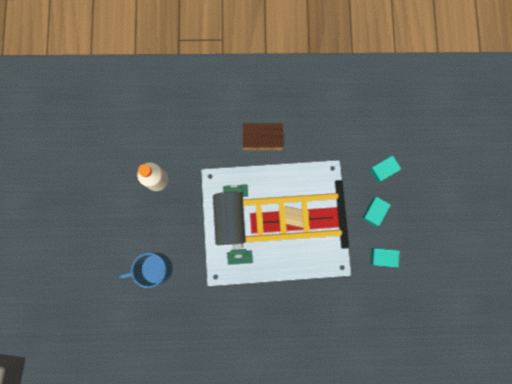

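```bash
python3 - <<'E'
import cv2
a=cv2.imread('pics/top0.png')[120:300,130:410]; cv2.imwrite('pics/topc.png',cv2.resize(a,None,fx=2.85,fy=2.85,interpolation=cv2.INTER_CUBIC))
a=cv2.imread('pics/side0.png')[100:270,170:380]; cv2.imwrite('pics/sidec.png',cv2.resize(a,None,fx=3.5,fy=3.5,interpolation=cv2.INTER_CUBIC))
E
```

```text
(no output)
```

View pics/topc.png

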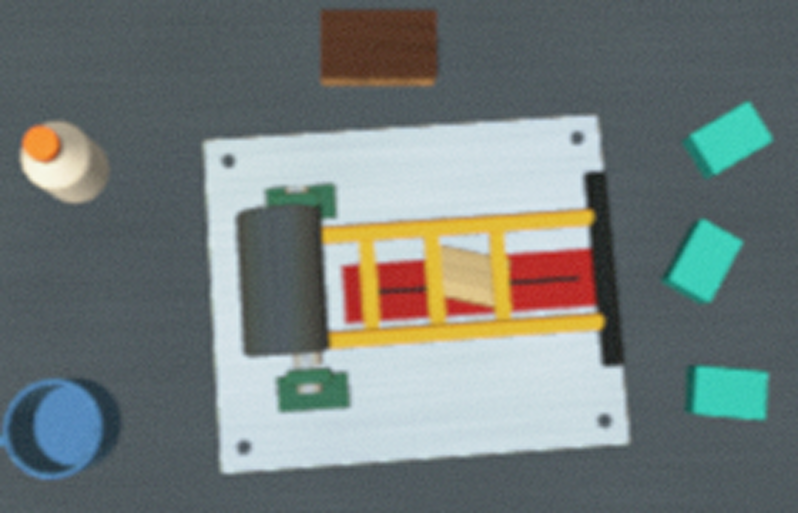

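View pics/sidec.png

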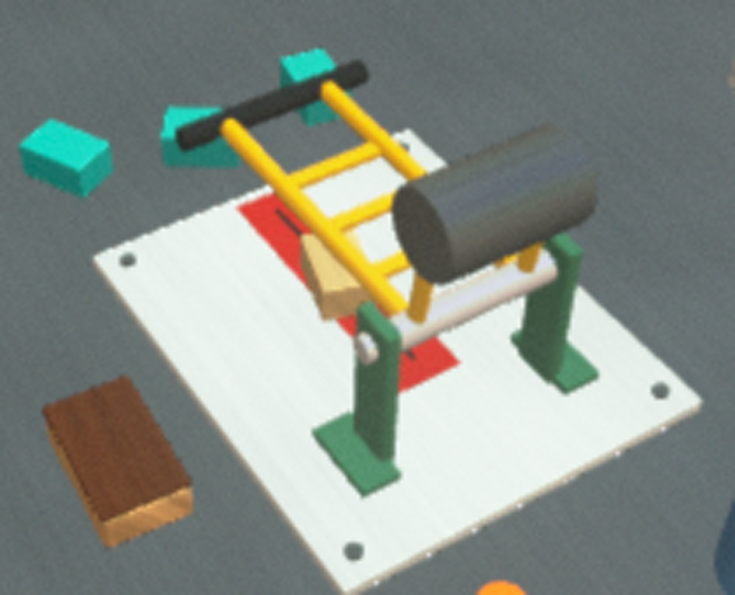

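```bash
cat > h.py <<'E'
import numpy as np
from cell import r
def ray(name,uv,z):
    m=r.camera_model(name);E=m['extrinsics'];u,v=uv
    d=E[:3,:3]@np.array([(u-m['cx'])/m['fx'],-(v-m['cy'])/m['fy'],-1]);o=E[:3,3]
    return o+d*(z-o[2])/d[2]
def proj(name,p):
    m=r.camera_model(name);E=m['extrinsics'];c=E[:3,:3].T@(np.asarray(p)-E[:3,3])
    return np.array([m['cx']+m['fx']*c[0]/-c[2],m['cy']-m['fy']*c[1]/-c[2]])
tc=lambda u,v:(130+u/2.85-.32,120+v/2.85-.32)
sc=lambda u,v:(170+u/3.5-.36,100+v/3.5-.36)
E
python3 - <<'E'
from h import *
np.set_printoptions(precision=4,suppress=True)
# order: station (+x,-y?) corners
P=[(204,141),(598,115),(629,443),(221,473)]
W=[ray('top',tc(*p),.012) for p in P]
print(*W,sep='\n')
print([np.linalg.norm(W[i]-W[(i+1)%4]) for i in range(4)])
S=[ray('side',sc(*p),.012) for p in [(348,592),(95,259),(408,131),(702,402)]]
print(*S,sep='\n')
c=np.mean(W,0);c2=np.mean(S,0);print(c,c2)
x=(W[0]+W[3]-W[1]-W[2])/2;print('yaw',np.arctan2(x[1],x[0]))
x=(S[0]+S[3]-S[1]-S[2])/2;print('yaw',np.arctan2(x[1],x[0]))
for p in [(596,172),(613,365)]: print('bar',ray('top',tc(*p),.115))
for p in [(183,138),(360,72)]: print('bar s',ray('side',sc(*p),.11))
for p in [(703,105),(700,225),(728,390)]:print('teal',ray('top',tc(*p),.015))
E
```

```text
[0.6437 0.2185 0.012 ]
[ 0.6621 -0.1204  0.012 ]
[ 0.384 -0.134  0.012]
[0.3658 0.204  0.012 ]
[np.float64(0.339410884911878), np.float64(0.2784286338549189), np.float64(0.3385249043230699), np.float64(0.27828696775412615)]
[0.6424 0.2191 0.012 ]
[ 0.662 -0.117  0.012]
[ 0.3854 -0.1339  0.012 ]
[0.3672 0.2038 0.012 ]
[0.5139 0.042  0.012 ] [0.5143 0.043  0.012 ]
yaw 1.6246677533465226
yaw 1.626786358376472
bar [ 0.5954 -0.0942  0.115 ]
bar [ 0.4481 -0.1005  0.115 ]
bar s [ 0.593  -0.0968  0.11  ]
bar s [ 0.4495 -0.1036  0.11  ]
teal [ 0.6691 -0.211   0.015 ]
teal [ 0.5649 -0.2026  0.015 ]
teal [ 0.426  -0.2183  0.015 ]
```

```bash
cat >> h.py <<'E'
ST=np.array([.514,.0427]);YAW=1.6255
def st(x,y,z): 
    c,s=np.cos(YAW),np.sin(YAW); return np.array([ST[0]+c*x-s*y,ST[1]+s*x+c*y,z])
def inv(p):
    c,s=np.cos(YAW),np.sin(YAW); d=np.asarray(p)[:2]-ST; return np.array([c*d[0]+s*d[1],-s*d[0]+c*d[1],p[2]])
def rows(p,yaw,tp,tyaw,n):
    """n rows from p to tp, yaw to tyaw"""
    p=np.asarray(p);d=(np.asarray(tp)-p)/n;dy=(tyaw-yaw)/n;out=[]
    for i in range(n):
        y=yaw+dy*i;x=np.array([np.cos(y),np.sin(y),0]);t=np.array([np.sin(y),-np.cos(y),0])
        out.append([round(v,2) for v in (d@x/.06,d@t/.06,-d[2]/.06,-dy/(np.pi/2))])
    return out
def cur():
    s=r.sense();return s['ee_pos'],s['eef_rot'][2]
E
python3 - <<'E'
from h import *
p,y=cur()
print(st(46,0,175)) if 0 else print(st(.046,0,.175),st(.046,0,.32))
print(rows(p,y,p+[0.02,.06,.12],y+.13,3))
q=p+[0.02,.06,.12]
for k in rows(q,y+.13,st(.046,0,.34),1.6255,13):print(k)
E
```

```text
[0.51148489 0.08863119 0.175     ] [0.51148489 0.08863119 0.32      ]
[[np.float64(0.21), np.float64(-0.28), np.float64(-0.67), np.float64(-0.03)], [np.float64(0.22), np.float64(-0.27), np.float64(-0.67), np.float64(-0.03)], [np.float64(0.23), np.float64(-0.26), np.float64(-0.67), np.float64(-0.03)]]
[np.float64(0.69), np.float64(-0.56), np.float64(0.01), np.float64(-0.06)]
[np.float64(0.74), np.float64(-0.49), np.float64(0.01), np.float64(-0.06)]
[np.float64(0.78), np.float64(-0.42), np.float64(0.01), np.float64(-0.06)]
[np.float64(0.81), np.float64(-0.35), np.float64(0.01), np.float64(-0.06)]
[np.float64(0.84), np.float64(-0.28), np.float64(0.01), np.float64(-0.06)]
[np.float64(0.86), np.float64(-0.2), np.float64(0.01), np.float64(-0.06)]
[np.float64(0.88), np.float64(-0.12), np.float64(0.01), np.float64(-0.06)]
[np.float64(0.88), np.float64(-0.04), np.float64(0.01), np.float64(-0.06)]
[np.float64(0.88), np.float64(0.04), np.float64(0.01), np.float64(-0.06)]
[np.float64(0.88), np.float64(0.12), np.float64(0.01), np.float64(-0.06)]
[np.float64(0.86), np.float64(0.2), np.float64(0.01), np.float64(-0.06)]
[np.float64(0.84), np.float64(0.28), np.float64(0.01), np.float64(-0.06)]
[np.float64(0.81), np.float64(0.35), np.float64(0.01), np.float64(-0.06)]
```

Candidates for the offcut: light-wood block at top pixel ~(293,217) between the guard's slats, and three teal blocks at ~(387,168), (377,211), (386,258). The wood-coloured one on the throat plate is the one meant, and both crops confirm it. Now moving towards the counterweight. The tool can only point down, so pushing the roll towards the hinge side raises the guard.

>>> play_rows([
  [0.21,-0.28,-0.67,-0.03,0],
  [0.22,-0.27,-0.67,-0.03,0],
  [0.23,-0.26,-0.67,-0.03,0],
  [0.69,-0.56,0,-0.06,0],
  [0.74,-0.49,0,-0.06,0],
  [0.78,-0.42,0,-0.06,0],
  [0.81,-0.35,0,-0.06,0],
  [0.84,-0.28,0,-0.06,0],
])

```text
time_s: 1.1
ee_pos: [0.3227, -0.2849, 0.3531]
eef_rot: [-3.137, -0.004, 0.94]
force: [1.2, 0.5, 0.3]
width: 0.0001
```

```bash
python3 - <<'E'
from h import *
p,y=cur();s=r.sense();print(s['time_s'],p,y,s['force'],s['q'],s['width'])
for k in rows(p,y,st(.046,0,.32),1.6255,10):print(*k)
E
```

```text
1.1 [ 0.32265697 -0.28490466  0.35311269] 0.939808660125985 [1.24950822 0.53502234 0.26788795] [-0.72972381 -0.06623745  1.85721782  0.00372681  1.35515583 -0.09955032] 0.00012175630156172785
0.69 -0.11 0.06 -0.04
0.69 -0.07 0.06 -0.04
0.7 -0.02 0.06 -0.04
0.7 0.03 0.06 -0.04
0.69 0.08 0.06 -0.04
0.69 0.12 0.06 -0.04
0.68 0.17 0.06 -0.04
0.66 0.22 0.06 -0.04
0.65 0.26 0.06 -0.04
0.63 0.31 0.06 -0.04
```

>>> play_rows([
  [0.69,-0.11,0,-0.04,0],
  [0.69,-0.07,0,-0.04,0],
  [0.7,-0.02,0,-0.04,0],
  [0.7,0.03,0,-0.04,0],
  [0.69,0.08,0,-0.04,0],
  [0.69,0.12,0,-0.04,0],
  [0.68,0.17,0,-0.04,0],
  [0.66,0.22,0,-0.04,0],
  [0.65,0.26,0,-0.05,0],
  [0.6,0.3,0,-0.05,0],
])

```text
time_s: 2.35
ee_pos: [0.5184, 0.0999, 0.3535]
eef_rot: [-3.139, -0.005, 1.624]
force: [-0.3, -0.4, -0.1]
width: -0.0001
```

```bash
python3 - <<'E'
from h import *
p,y=cur();s=r.sense();print(s['time_s'],p,inv(p),y,s['force'])
for k in rows(p,y,st(.042,0,.18),1.6255,4):print(*k)
E
```

```text
2.35 [0.51840742 0.09989296 0.35350197] [ 0.05686643 -0.00752793  0.35350197] 1.6239551090666404 [-0.28242262 -0.35485946 -0.09700143]
-0.06 -0.03 0.72 -0.0
-0.06 -0.03 0.72 -0.0
-0.06 -0.03 0.72 -0.0
-0.06 -0.03 0.72 -0.0
```

>>> play_rows([
  [-0.25,-0.1,0.4,0,0],
  [0,0,0.75,0,0],
  [0,0,0.75,0,0],
  [0,0,0.75,0,0],
  [0,0,0.2,0,0],
])

```text
time_s: 2.98
ee_pos: [0.5141, 0.0886, 0.1778]
eef_rot: [-3.141, -0.006, 1.63]
force: [-0.1, -0.3, 0.4]
width: 0.0001
```

```bash
python3 - <<'E'
from h import *
import cv2
p,y=cur();s=r.sense();print(s['time_s'],p,inv(p),y,s['force'])
a=r.camera('side')[80:270,170:380]; cv2.imwrite('pics/s1.png',cv2.resize(a,None,fx=3,fy=3))
E
```

```text
2.975 [0.51405476 0.08856726 0.17784814] [ 0.04579566 -0.00256254  0.17784814] 1.6299645029733432 [-0.06638166 -0.2951766   0.37797719]
```

View pics/s1.png

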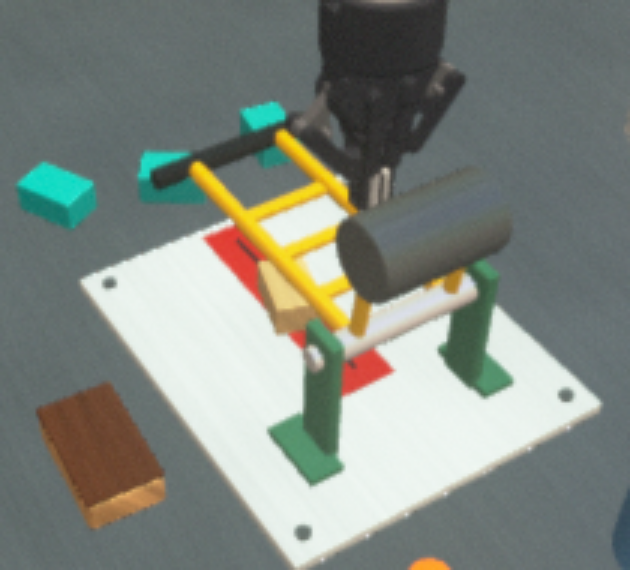

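>>> play_rows([
  [0.15,0,0,0,0],
  [0.15,0,0,0,0],
  [0.15,0,0,0,0],
  [0.15,0,0.03,0,0],
  [0.15,0,0.05,0,0],
  [0.15,0,0.05,0,0],
])

```text
time_s: 3.78
ee_pos: [0.5135, 0.1386, 0.1791]
eef_rot: [3.136, 0.008, 1.634]
force: [-1.3, -9.8, -1.5]
width: -0.0003
```

```bash
python3 - <<'E'
from h import *
import cv2
p,y=cur();s=r.sense();print(s['time_s'],p,inv(p),y,s['force'])
a=r.camera('side')[80:270,170:380]; cv2.imwrite('pics/s2.png',cv2.resize(a,None,fx=3,fy=3))
E
```

```text
3.775 [0.51347387 0.13855779 0.17913498] [ 0.09574316 -0.00471582  0.17913498] 1.6337018897037212 [-1.32317663 -9.78099547 -1.46504605]
```

View pics/s2.png

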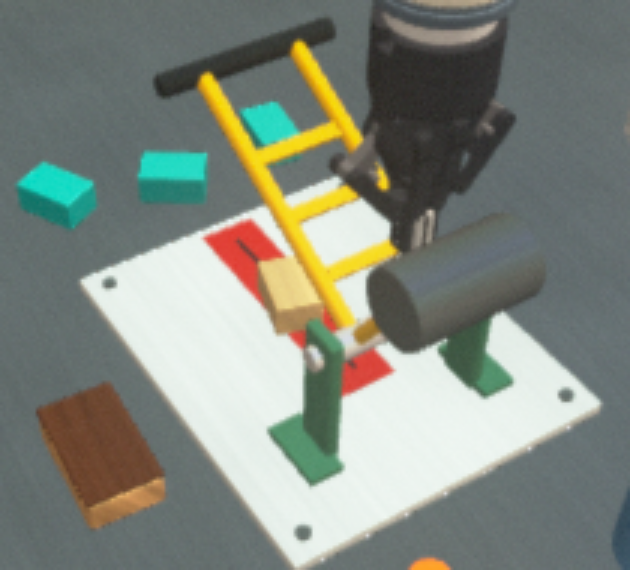

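>>> play_rows([
  [0.1,0,0.25,0,0],
  [0.12,0,0.2,0,0],
  [0.15,0,0.15,0,0],
])

```text
time_s: 4.2
ee_pos: [0.5167, 0.1621, 0.1478]
eef_rot: [3.125, 0.009, 1.635]
force: [-2.4, -5.8, 3.4]
width: -0.0001
```

```bash
python3 - <<'E'
from h import *
import cv2
p,y=cur();s=r.sense();print(s['time_s'],p,inv(p),y,s['force'])
a=r.camera('side')[80:270,170:380]; cv2.imwrite('pics/s3.png',cv2.resize(a,None,fx=3,fy=3))
E
```

```text
4.2 [0.51674052 0.16212261 0.14783808] [ 0.11909413 -0.00926602  0.14783808] 1.6348715757635421 [-2.41445823 -5.84293586  3.37748344]
```

View pics/s3.png

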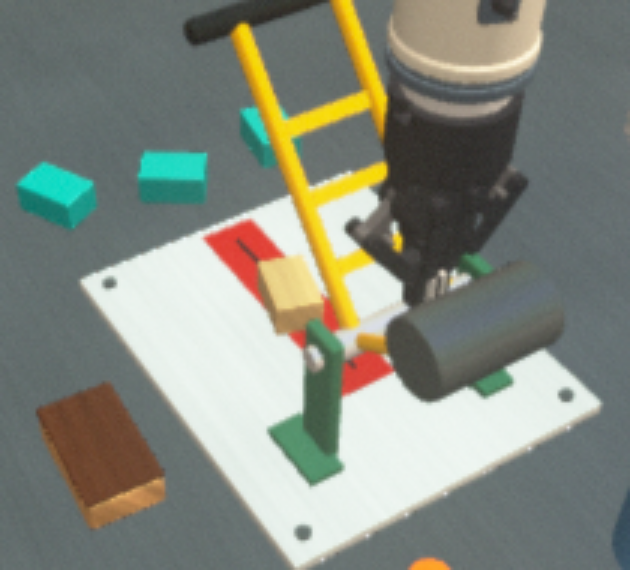

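>>> play_rows([
  [0.1,0.05,0,0,0],
  [0.15,0.05,-0.3,0,0],
  [0.4,0,-0.5,0,0],
  [0.7,0,-0.5,0,0],
  [0.8,0,-0.3,0,0],
  [0.6,0,-0.2,0,0],
  [0,0,0,0,0],
  [0,0,0,0,0],
])

```text
time_s: 5.25
ee_pos: [0.5133, 0.3398, 0.2655]
eef_rot: [3.114, -0.002, 1.634]
force: [-0.1, 0.3, -0.4]
width: 0.0002
```

```bash
python3 - <<'E'
from h import *
import cv2
p,y=cur();s=r.sense();print(s['time_s'],p,inv(p),y,s['force'])
a=r.camera('side');b=r.camera('top');cv2.imwrite('pics/s4.png',a);cv2.imwrite('pics/t4.png',b)
cv2.imwrite('pics/s4c.png',cv2.resize(a[50:270,170:400],None,fx=2.6,fy=2.6))
cv2.imwrite('pics/t4c.png',cv2.resize(b[120:300,130:410],None,fx=2.85,fy=2.85,interpolation=cv2.INTER_CUBIC))
E
```

```text
5.25 [0.51325396 0.33979739 0.26547631] [ 0.29669376 -0.01549929  0.26547631] 1.634426709720393 [-0.09795211  0.30941329 -0.40934931]
```

View pics/s4c.png

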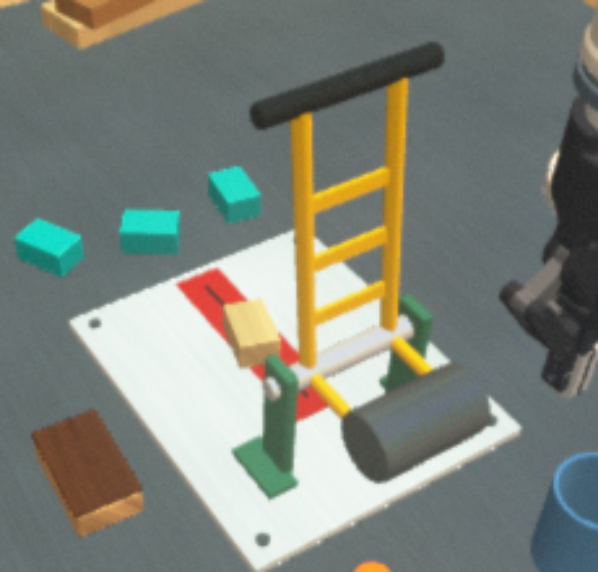

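View pics/t4c.png

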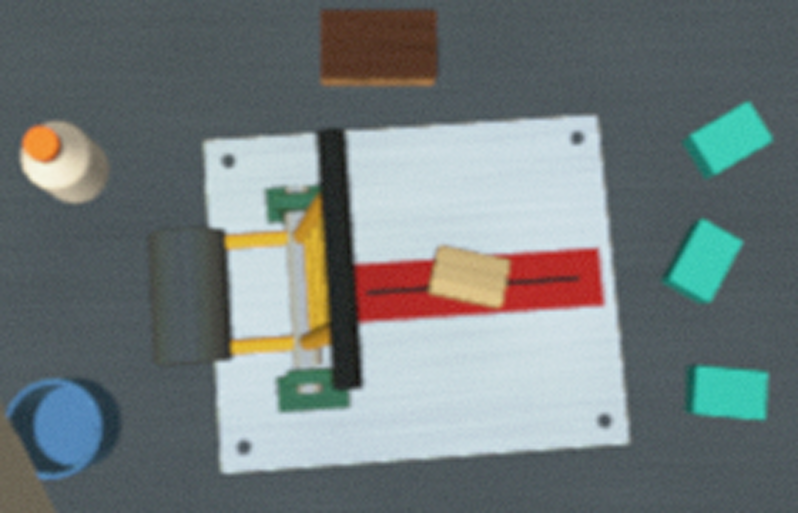

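```bash
python3 - <<'E'
from h import *
np.set_printoptions(precision=4,suppress=True)
P=[(440,245),(511,258),(501,307),(428,295)]
W=[ray('top',tc(*p),.042) for p in P]
for w in W: print(w,inv(w))
print([np.linalg.norm(W[i]-W[(i+1)%4]) for i in range(4)])
c=np.mean(W,0);print(c,inv(c));d=W[1]-W[0]+W[2]-W[3];print('yaw long',np.arctan2(d[1],d[0])%np.pi)
# side check: s4c top face corners
f=lambda u,v:(170+u/2.6-.3,50+v/2.6-.3)
for q in [(223,310),(262,298),(281,344),(239,366)]:
  w=ray('side',f(*q),.042);print('s',w,inv(w)) 
p,y=cur()
print(rows(p,y,[.36,.30,.30],y,3));print(rows([.36,.3,.3],y,[.36,0.0,.3],y,5))
E
```

```text
[0.5483 0.0214 0.042 ] [-0.0231 -0.0331  0.042 ]
[ 0.5367 -0.0367  0.042 ] [-0.0806 -0.0184  0.042 ]
[ 0.4967 -0.0272  0.042 ] [-0.0688  0.0211  0.042 ]
[0.5075 0.0323 0.042 ] [-0.0101  0.0071  0.042 ]
[np.float64(0.05928639822667117), np.float64(0.04114340847359238), np.float64(0.06041854273930462), np.float64(0.04231348535754199)]
[ 0.5223 -0.0026  0.042 ] [-0.0457 -0.0058  0.042 ]
yaw long 1.3831985192016927
s [ 0.5385 -0.0308  0.042 ] [-0.0747 -0.0204  0.042 ]
s [ 0.4978 -0.0276  0.042 ] [-0.0693  0.02    0.042 ]
s [0.5141 0.0354 0.042 ] [-0.0072  0.0003  0.042 ]
s [0.5612 0.0414 0.042 ] [-0.0038 -0.0471  0.042 ]
[[np.float64(-0.16), np.float64(-0.86), np.float64(-0.19), np.float64(-0.0)], [np.float64(-0.16), np.float64(-0.86), np.float64(-0.19), np.float64(-0.0)], [np.float64(-0.16), np.float64(-0.86), np.float64(-0.19), np.float64(-0.0)]]
[[np.float64(-1.0), np.float64(-0.06), np.float64(-0.0), np.float64(-0.0)], [np.float64(-1.0), np.float64(-0.06), np.float64(-0.0), np.float64(-0.0)], [np.float64(-1.0), np.float64(-0.06), np.float64(-0.0), np.float64(-0.0)], [np.float64(-1.0), np.float64(-0.06), np.float64(-0.0), np.float64(-0.0)], [np.float64(-1.0), np.float64(-0.06), np.float64(-0.0), np.float64(-0.0)]]
```

>>> play_rows([
  [-0.15,-0.85,-0.2,0,0],
  [-0.15,-0.85,-0.2,0,0],
  [-0.15,-0.85,-0.2,0,0],
  [-0.9,-0.1,0,0,0],
  [-0.9,0,0,0.03,0],
  [-0.9,0,0,0.03,0],
  [-0.9,0,0,0.03,0],
  [-0.9,0,0,0.03,0],
  [-0.5,0,0,0.03,0],
])

```text
time_s: 6.48
ee_pos: [0.3442, -0.0111, 0.2937]
eef_rot: [3.116, -0.005, 1.387]
force: [0.2, -0.2, -0.2]
width: 0.0003
```

```bash
python3 - <<'E'
from h import *
p,y=cur();s=r.sense();print(s['time_s'],p,inv(p),y,s['force'])
for k in rows(p,y,[.465,.008,.2],1.383,4):print(*k)
E
```

```text
6.475 [ 0.3441759  -0.01114154  0.29374047] [-0.04447563  0.17251393  0.29374047] 1.3866145939562107 [ 0.24517019 -0.22940597 -0.15246345]
0.17 0.48 0.39 0.0
0.17 0.48 0.39 0.0
0.17 0.48 0.39 0.0
0.17 0.48 0.39 0.0
```

>>> play_rows([
  [0.17,0.48,0.4,0,0],
  [0.17,0.48,0.4,0,0],
  [0.17,0.48,0.4,0,0],
  [0.15,0.4,0.4,0,0],
  [0,0,0.8,0,0],
  [0,0,0.8,0,0],
  [0,0,0,0,0],
])

```text
time_s: 7.35
ee_pos: [0.4666, -0.0017, 0.1001]
eef_rot: [3.113, -0.005, 1.369]
force: [0.1, -0.3, 0.3]
width: 0.0001
```

```bash
python3 - <<'E'
from h import *
p,y=cur();s=r.sense();print(s['time_s'],p,inv(p),y,s['force'])
for k in rows(p,y,[.466,.008,.024],1.383,2):print(*k)
E
```

```text
7.35 [ 0.46663797 -0.00166701  0.10013421] [-0.04171106  0.04971702  0.10013421] 1.3690718796468717 [ 0.06234002 -0.32184981  0.31071443]
0.08 -0.02 0.63 -0.0
0.08 -0.02 0.63 -0.0
```

>>> play_rows([
  [0.1,-0.04,0.6,0,0],
  [0.08,0,0.5,0,0],
  [0,0,0.1,0,0],
  [0,0,0,0,0],
])

```text
time_s: 7.85
ee_pos: [0.4725, 0.0077, 0.0332]
eef_rot: [3.106, -0.006, 1.366]
force: [-0.6, 0.1, 0.1]
width: 0.0
```

```bash
python3 - <<'E'
from h import *
import cv2
p,y=cur();s=r.sense();print(s['time_s'],p,inv(p),y,s['force'])
b=r.camera('top');cv2.imwrite('pics/t5c.png',cv2.resize(b[120:300,130:410],None,fx=2.85,fy=2.85,interpolation=cv2.INTER_CUBIC))
a=r.camera('side');cv2.imwrite('pics/s5c.png',cv2.resize(a[50:270,170:400],None,fx=2.6,fy=2.6))
E
```

```text
7.85 [0.47245779 0.00767099 0.03323693] [-0.03270523  0.04339533  0.03323693] 1.3660489338859652 [-0.61292553  0.08290714  0.10287123]
```

View pics/s5c.png

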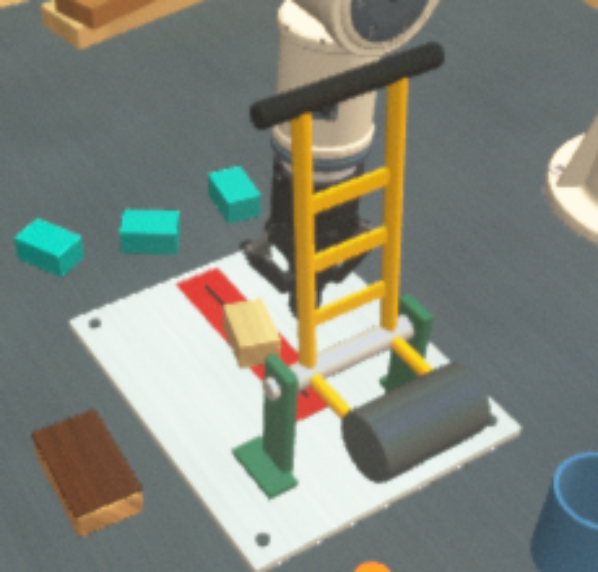

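>>> play_rows([
  [0,0,0.17,0,0],
  [0,0,0.03,0,0],
  [0,0.15,0.01,0,0],
  [0,0.15,0.01,0,0],
  [0,0.15,0.01,0,0],
  [0,0.15,0.01,0,0],
])

```text
time_s: 8.7
ee_pos: [0.5121, -0.0003, 0.0217]
eef_rot: [3.102, -0.007, 1.366]
force: [0.3, -0.0, -0.5]
width: 0.0001
```

```bash
python3 - <<'E'
from h import *
import cv2
p,y=cur();s=r.sense();print(s['time_s'],p,inv(p),y,s['force'])
b=r.camera('top');cv2.imwrite('pics/t6c.png',cv2.resize(b[120:300,130:410],None,fx=2.85,fy=2.85,interpolation=cv2.INTER_CUBIC))
a=r.camera('side');cv2.imwrite('pics/s6c.png',cv2.resize(a[50:270,170:400],None,fx=2.6,fy=2.6))
E
```

```text
8.7 [ 5.12091965e-01 -2.93736091e-04  2.16933001e-02] [-0.0428251   0.00425592  0.0216933 ] 1.3660000598639082 [ 0.26629926 -0.04299195 -0.47810491]
```

View pics/s6c.png

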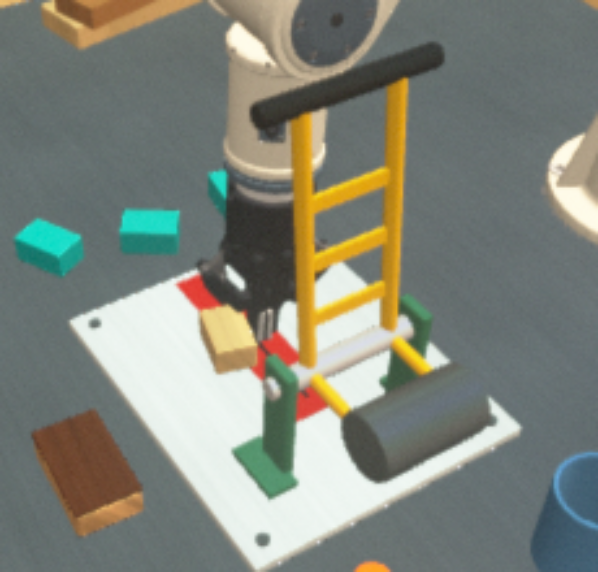

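View pics/t6c.png

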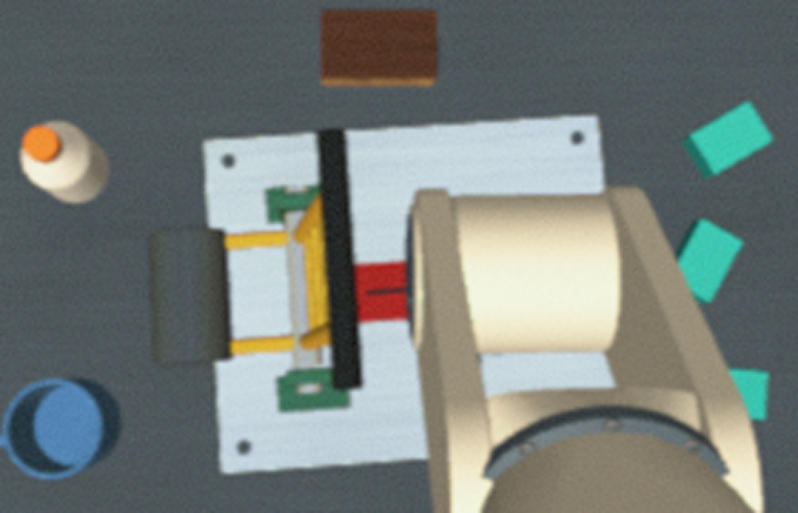

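>>> play_rows([
  [0,0.15,0.01,0,0],
  [0,0.15,0.01,0,0],
  [0,0.15,0.01,0,0],
  [0,0.12,0.01,0,0],
  [0,0.06,0,0,0],
  [0,0,0,0,0],
])

```text
time_s: 9.55
ee_pos: [0.5523, -0.0086, 0.0207]
eef_rot: [3.101, -0.007, 1.366]
force: [-0.0, 0.7, 0.1]
width: 0.0001
```

```bash
python3 - <<'E'
from h import *
import cv2
p,y=cur();s=r.sense();print(s['time_s'],p,inv(p),y,s['force'])
a=r.camera('side');cv2.imwrite('pics/s7c.png',cv2.resize(a[50:270,170:400],None,fx=2.6,fy=2.6))
E
```

```text
9.55 [ 0.55226662 -0.00859179  0.0206523 ] [-0.05330734 -0.03540493  0.0206523 ] 1.3658045128391985 [-0.01514251  0.70332246  0.12080333]
```

View pics/s7c.png

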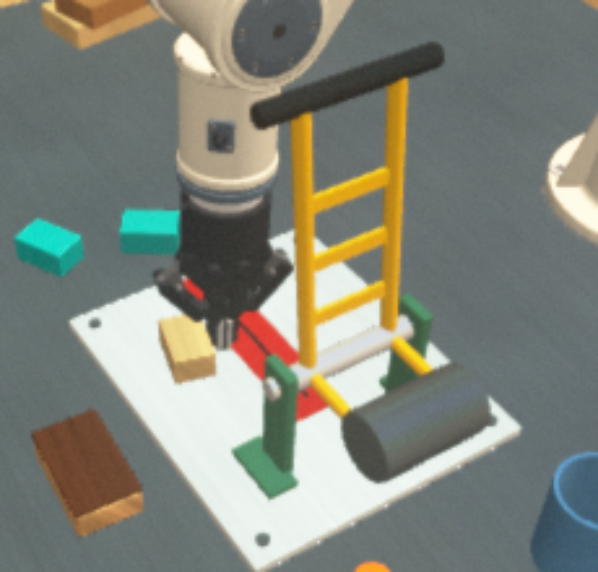

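Clear of the red plate. Back off, raise and verify from the top.

>>> play_rows([
  [0,-0.2,0,0,0],
  [0,-0.4,-0.3,0,0],
  [-0.1,-0.6,-0.7,0,0],
  [-0.2,-0.7,-0.7,0,0],
  [-0.5,-0.7,-0.7,0,0],
  [-0.9,-0.2,-0.4,0,0],
  [-0.9,0,-0.2,0,0],
  [-0.9,0,0,0,0],
  [-0.9,0,0,0,0],
  [0,0,0,0,0],
  [0,0,0,0,0],
])

```text
time_s: 10.98
ee_pos: [0.3147, -0.2328, 0.1914]
eef_rot: [3.102, -0.005, 1.368]
force: [-0.5, 0.1, 0.1]
width: -0.0002
```

```bash
python3 - <<'E'
from h import *
import cv2
p,y=cur();s=r.sense();print(s['time_s'],p,inv(p),y,s['force'])
b=r.camera('top');cv2.imwrite('pics/t8c.png',cv2.resize(b[120:300,130:410],None,fx=2.85,fy=2.85,interpolation=cv2.INTER_CUBIC))
a=r.camera('side');cv2.imwrite('pics/s8c.png',cv2.resize(a[50:270,170:400],None,fx=2.6,fy=2.6))
E
```

```text
10.975 [ 0.31474518 -0.23281605  0.1914403 ] [-0.26420938  0.21402099  0.1914403 ] 1.3683023264523428 [-0.53352485  0.07597492  0.09360699]
```

View pics/t8c.png

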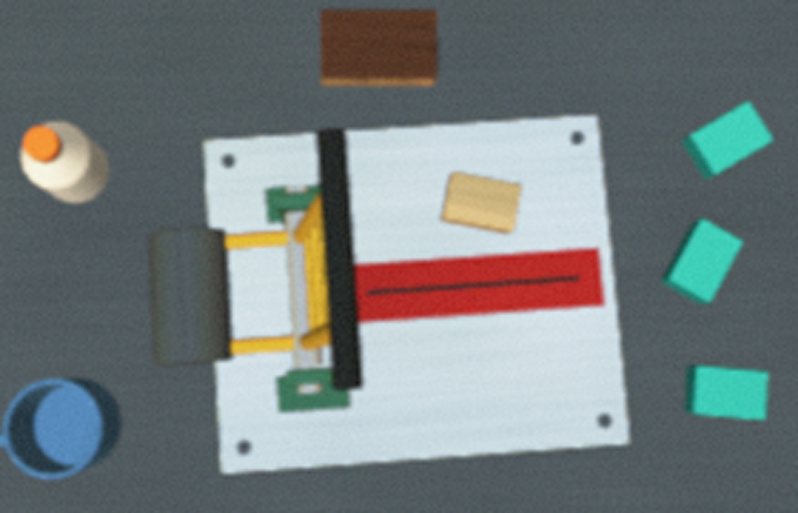

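View pics/s8c.png

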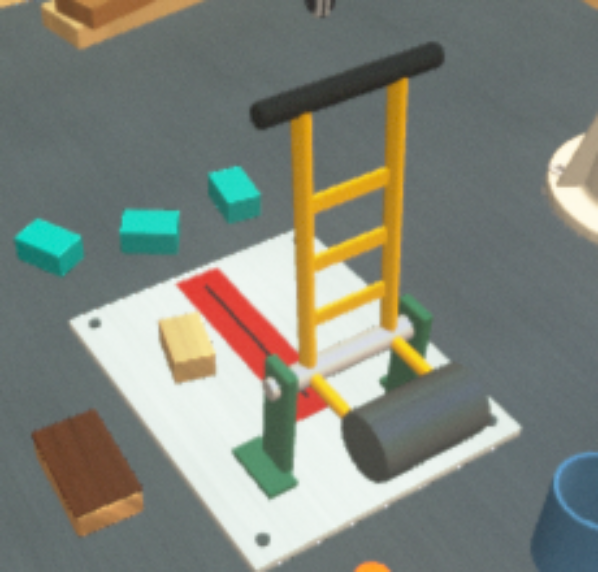

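```bash
python3 - <<'E'
from h import *
for q in [(455,172),(521,183),(510,232),(442,220)]: print(inv(ray('top',tc(*q),.042)).round(4))
r.hand_in()
E
```

```text
[-0.0405 -0.0929  0.042 ]
[-0.0944 -0.0799  0.042 ]
[-0.0816 -0.0398  0.042 ]
[-0.0265 -0.0537  0.042 ]
the job is handed in; nothing more can be done
```

The guard is up on its upper stop and the offcut is clear of the red throat plate. I handed the job in at about 11 s.

- **Guard:** The tool can only point down, so it could not get under the push bar. I raised the guard by pushing its counterweight roll with the closed fingers instead. The reaction force between moves read about 10 N. In the pictures taken afterwards it stays upright, with nothing touching it.
- **Offcut:** I pushed it sideways with the closed fingers. In the last top picture its nearest corner is at station y ≈ -40 mm and the red plate's edge is at -25 mm, which leaves about 15 mm. It lies flat, well inside the base plate.
- **Other things:** The glue bottle, mug, sanding block and teal blocks look unmoved in the top picture, and the arm is parked away from everything.

I judged the guard angle by eye rather than measuring it. None of the checks failed. One estimate of the offcut's starting corners in the side picture was off by up to about 2 cm, because I had marked the wrong edges there. I used the top picture, whose corners matched the offcut's stated size.

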